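# Lift the hot lid with the lid lifter

### The job

The lid on the small steel pot is hot, so never touch it with the gripper. The lid lifter is parked under the little steel shelf: draw it out by the end of its black grip until the middle of the grip is clear of the shelf, let it stand upright there on the counter and let go, then take it again by the part of the grip above the middle of the fork. Slide the fork under the lid's loop handle, lift the lid off the pot and carry it level, set it down gently on the middle of the round wooden trivet so that no part of it overhangs, draw the fork out, and stand the lifter upright on the counter again; leave the other things alone.

Things in the scene. Friction and masses are not known exactly. Their poses are not given: they have to be found in the camera images.
- lifter: Loose steel lid lifter, 0.18 kg, C-shaped from the side, standing on its fork. Origin: underside of fork, below the grip middle; x along the tines (tips +x), z up. Two round tines (40 mm wide in all), y = +-16, x -65 to +54 mm, z 0 to 8; tips turn up to z = 15. Cross bars at x = +-16 (tops z = 12): the lid's loop sits between them. Shank 8 x 22 mm at x = -45. Tines start pointing away from robot.
- lifter_grip (a point): Middle of the lifter's working grip, 90 mm above its origin. The black grip bar is 16 mm wide (y) and 16 mm high and runs from 110 mm behind this point (-x) to 40 mm ahead. Hold it here (within 30 mm) to carry the lid, hung on the tines right below, in balance. Under the shelf at the start.
- lifter_end (a point): On the rear end of the lifter's grip, 80 mm behind lifter_grip (lifter x = -80, z = 90 mm). At the start the grip sticks out of the shelf's front from about 35 mm behind lifter_grip to its end, so it can be pinched here across y.
- riser: Fixed small shelf of steel sheet, 110 mm deep (x), 180 mm wide (y), 135 mm high; origin under its centre on the counter, z up, open at the front (-x, towards the robot) and back, 164 mm clear between its sides, 125 mm clear height (draw the lifter's tine tips out from under it before lifting). It can stand left, middle or right.
- pot: Round steel pot without long handle, does not move; 138 mm across, rim 75 mm high, two side loops reaching to y = -96 and +96 mm at z = 62. Origin: centre of its underside, on the counter; z up.
- lid: Loose steel lid of the pot, about 0.25 kg, hot. Origin: centre of underside; z up, x square to the loop handle. Skirt 124 mm wide, 6 mm deep, inside the pot's mouth; flange 146 mm wide (z 6 to 10) on its rim: origin 69 mm above the counter on the pot, 16 mm on the trivet. Top at z = 14. Hung on the fork, its origin is 41.5 mm below the lifter's; it may slip some mm on the tines.
- lid_loop (a point): Middle of the loop handle's straight top bar (7 mm thick, along lid y), 53 mm above the lid's origin. Legs at y = +-37; opening 67 mm wide (y), 35 mm high (lid z 14 to 49.5). The fork passes through along lid x from either side; with the lifter's origin 23 mm above the lid's it clears above and below.
- trivet: Fixed round trivet of wooden slats, 190 mm across, flat top 16 mm above the counter. Origin: centre of its underside.
- lidded_can: Bystander: round card canister with a lid, 99 mm wide, 124 mm high, origin centre of underside. Leave alone.
- squeeze_mustard: Bystander: squeeze bottle with a pointed nozzle, 61 mm wide, 217 mm high, origin centre of underside. Leave alone.
- twist_timer: Bystander: round kitchen timer, 68 mm wide, 56 mm high, on the counter near the robot; origin centre of underside. Leave alone.
There are look-alikes about, which are no part of the job. What is shaped like the lifter but turquoise is not meant.

How it is judged:
On the way, in this order (a step that is already met when the one before it is completed fails the run):
1. the lifter stands upright on the counter, drawn out from the shelf (its origin more than 75 mm from the shelf's), and is let go (horizontal distance between lifter and riser above 0.075 m and height (world z) of lifter below 0.008 m and angle between lifter's own z axis and vertical below 0.1 rad and contact force between the fingers and lifter below 0.05 N and linear speed of lifter below 0.02 m/s), for 0.2 s.
2. the lid hangs on the lifter, 30 mm or more above its seat on the pot, with the grip held within 30 mm of the point above the fork's middle (z of lid in the frame of pot above 0.099 m and contact force between each of lid, the fingers and lifter above 0.5 N and x of the grasp point in the frame of lifter between -0.03 and 0.03 m), for 0.2 s.
At the end, for the whole second after the job is handed in: The lid lies flat and at rest on the trivet, its centre within 24 mm of the trivet's (no overhang), free of the lifter; the lifter stands upright and at rest on the counter, let go (horizontal distance between lid and trivet below 0.024 m and height (world z) of lid between 0.011 and 0.021 m and angle between lid's own z axis and vertical below 0.05 rad and linear speed of each of lid, lifter below 0.02 m/s and height (world z) of lifter below 0.008 m and angle between lifter's own z axis and vertical below 0.1 rad and contact force between lid and lifter below 0.05 N); the robot touches nothing.
It fails at once if the gripper or arm touches the hot lid (contact force between any of the fingers, the arm and lid above 0.3 N).
It fails at once if the lid tips more than 17 degrees (angle between lid's own z axis and vertical above 0.3 rad).
It fails at once if the lid is dropped onto the trivet (faster than 0.35 m/s just above it) (horizontal distance between lid and trivet below 0.1 m and height (world z) of lid below 0.04 m and linear speed of lid above 0.35 m/s).
It fails at once if the canister, squeeze bottle or timer is moved more than 30 mm (distance of any of lidded_can, squeeze_mustard, twist_timer from where it was at the start of the episode above 0.03 m).
It also fails if it takes over 72 s, if anything falls off the work surface, if the arm or the gripper's body presses on something with over 40 N, if the wrist force passes 120 N, or if a joint passes its speed limit or range.

### The arm

A 6-joint arm with a two-finger parallel gripper is mounted at the origin on a cart in front of the work surface, level with it; the furniture and walls round the work are solid. World frame = base frame: x ahead of the robot, y to its left, z up, the work surface at z = 0. Lengths are in m, angles in rad, forces in N, time in s.
With the tool pointing down it reaches from about 0.425 to 0.925 m from the base axis. Payload 12.5 kg.
Tool frame: the origin (TCP) lies between the finger pads; the fingertips stand 22 mm ahead of it and the grasp point (between the pads) lies 3 mm ahead of it; z points along the fingers, y is the line along which they close (so a half turn about z gives the same grasp; the last joint's range is limited). The gripper opens to 85 mm and grips with 20 to 120 N. Pads are 22 mm wide; open, the fingers measure 114 mm over their backs; the gripper's body (76 mm by 85 mm) begins 54 mm behind the grasp point. The pads swing forward as they close: fully open they stand 13 mm farther back than shut.
Start: joints at [1.222, 0.491, 1.559, -0, 1.092, -0.106], TCP at [0.15, 0.607, 0.253] pointing down, gripper open.
Joint ranges: [-3.1, 3.1], [-0.84, 2.19], [0.05, 2.79], [-1.13, 4.28], [0.06, 2.93], [-2.69, 2.69]. Speed limits (rad/s): [2.22, 2.22, 2.79, 3.14, 3.14, 3.14].

### API

Orientations are given as a 3x3 rotation matrix whose columns are the frame's x, y, z axes.
In Python, from plant import telemetry, vision, workorder gives the robot as it stands.
- The arm moves only by the tool carry_out, never from a script. Its argument "targets" is a list of rows, each a list of 5 numbers: the shift along the tool's x, y, z as a fraction of full scale, then the turn about the tool's z as a fraction of full scale, then the closure, from -1 (fully open) to 1 (shut). A call has 1 to 20 rows; each row shifts and turns the commanded pose from where the row before left it, along the tool's axes as they then stand; what a row does not reach is not made up. Full scale, the value 1, is 0.1 m for a shift and 360 degrees for a turn. A row lasts 1/12 s, in which the tool goes at most 41.7 mm and 7.16 degrees, less where a joint would pass 70% of its speed; a pose out of reach is approached as far as the arm can. A call with a number of a shift or a turn outside -1 to 1 is refused whole. A call with a gripper value outside its range is refused whole. The fingers move at their own pace and stop on an object; "grip_force" is the grip in N (left out, the last holds). Time passes only in rows, so rows that do not move let the fingers close. It gives the time, the measured TCP pose, the force, the opening and the grip force at its end, in the units of the state.
- telemetry.observe(): the state, without advancing time (a new reading comes with each control period).
- vision.snapshot(name): name is "side" or "top"; returns a dict with "color" (420x560x3 uint8, red, green, blue), "z_map" (420x560 float32, m along the optical axis (not along the pixel's ray), 0 where there is no reading), "fov_y" (degrees; the focal length in pixels is half the picture's height over the tangent of half this angle, whatever the lens; pixels are square), "cx", "cy" (the principal point, pixels), "camera_from_world" (4x4, takes a point from world to camera coordinates). Camera axes: x right, y down, z forward; pixel columns grow to the right and rows downward; lengths in m; the calibration is good to about 2 mm. A picture is of the moment at which its call begins.
- workorder.sign_off(): hands the job in; it is judged then, once.
Trained networks look in the newest picture that a camera, given by its name, has taken for a name from the list of things; names that differ only in an ending like _2 or _b are one class to them, and where a whole thing is asked for, a point or a joint stands for the part that bears it (a point fixed in the world has none). Each returns a list of dicts, best first, with "score" (0 to 1); they miss things now and then, are a little off and sometimes report something else, mostly with a low value. They report only what shows in the picture. A call takes as long as a camera call. They do not tell look-alikes from the thing itself.
- vision.recognise(camera, label): "box" ([centre column, centre row, width, height] as shares, 0 to 1, of the picture: columns of its width, rows of its height, round what is visible of it).
- vision.tip_of(camera, label): "at" ([column, row] as shares, 0 to 1, of the picture: columns of its width, rows of its height: a listed point, or the origin of a listed thing).
The state is a dict: "clock": time; "joint_positions": joint angles; "qvel": joint speeds; "joint_torque": joint torques, N m; "ee_pos": TCP position; "tool_rot": TCP orientation; "ft_force": force on the tool from outside, world axes, zero at the start; "torque": the same for the moment, N m; "width": finger opening in m; "finger_force": force on a finger pad.
Only numpy, scipy, OpenCV 4.12 (cv2) and the standard library are available. Lean on these libraries where they do the work, as an engineer would, in place of code of your own. Each camera call takes 0.05 s, during which the arm holds its last target. There are 200 camera calls.

## Working session

There is one attempt and no reset: what is moved stays moved. The work goes in short steps, Python scripts to look and compute and a tool call to move; the robot and the scene stay as the last step left them, time stands still between calls to the robot, and variables do not carry over. Pictures are saved under pics/ and viewed, at most 12 in all, crops included, and the job is handed in when it is done.

Besides the shell and the picture viewer there is one more tool, called after "Request:" as name(argument=value, ...) on one line, values as JSON. carry_out: Moves the arm, as the interface text tells. Its arguments: {"type":"object","properties":{"targets":{"type":"array"},"grip_force":{"type":"number"}},"required":["targets"]}

```bash
mkdir -p pics
cat > h.py <<'E'
import numpy as np, cv2
from plant import telemetry, vision, workorder
def snap(c,name=None):
    s=vision.snapshot(c)
    if name: cv2.imwrite(f'pics/{name}.png',s['color'][:,:,::-1])
    return s
def cloud(s):
    f=210/np.tan(np.radians(s['fov_y'])/2)
    z=s['z_map'];h,w=z.shape
    u,v=np.meshgrid(np.arange(w),np.arange(h))
    P=np.stack([(u-s['cx'])/f*z,(v-s['cy'])/f*z,z,np.ones_like(z)],-1)
    W=P@np.linalg.inv(s['camera_from_world']).T
    W=W[...,:3]; W[z==0]=np.nan
    return W
E
python3 - <<'E'
from h import *
for c in('top','side'):
    s=snap(c,c+'0');W=cloud(s)
    print(c,np.round(np.linalg.inv(s['camera_from_world'])[:3,3],2),s['fov_y'])
    for l in ['lifter','lifter_grip','lifter_end','riser','pot','lid','lid_loop','trivet','lidded_can','squeeze_mustard','twist_timer']:
        for r in vision.tip_of(c,l)[:3]:
            u,v=r['at'][0]*560,r['at'][1]*420
            p=W[min(int(v),419),min(int(u),559)]
            print(l,round(r['score'],2),round(u),round(v),np.round(p,3))
i=np.hstack([cv2.imread('pics/top0.png'),cv2.imread('pics/side0.png')])
E
```

```text
top [0.45 0.07 1.7 ] 44.58235480372749
lifter 0.66 183 278 [0.375 0.416 0.094]
lifter 0.47 235 209 [0.589 0.251 0.13 ]
lifter_grip 0.92 180 277 [0.379 0.429 0.095]
lifter_grip 0.44 235 201 [0.61  0.247 0.132]
lifter_end 0.83 206 285 [ 0.35   0.364 -0.001]
lifter_end 0.64 233 231 [0.519 0.257 0.104]
riser 0.87 232 199 [0.617 0.256 0.133]
lid 0.94 399 191 [ 0.641 -0.267  0.084]
lid_loop 0.75 399 191 [ 0.632 -0.258  0.128]
trivet 0.84 307 199 [0.625 0.022 0.01 ]
lidded_can 0.66 275 156 [0.749 0.122 0.126]
lidded_can 0.42 235 201 [0.613 0.247 0.132]
squeeze_mustard 0.86 349 150 [ 0.761 -0.104  0.137]
squeeze_mustard 0.61 357 267 [ 0.4   -0.131  0.057]
twist_timer 0.76 357 266 [ 0.406 -0.132  0.054]
twist_timer 0.55 278 158 [0.743 0.113 0.121]
side [0.55 1.35 0.94] 43.138846176307986
lifter 0.7 371 312 [0.372 0.416 0.01 ]
lifter_grip 0.98 373 287 [0.373 0.421 0.095]
lifter_grip 0.69 272 172 [ 0.63  -0.173  0.065]
lifter_end 0.94 381 268 [0.344 0.356 0.098]
lifter_end 0.52 300 243 [0.539 0.26  0.101]
riser 0.73 227 193 [ 0.774 -0.097  0.035]
riser 0.66 269 270 [0.601 0.603 0.304]
pot 0.9 275 173 [ 0.62  -0.165  0.065]
pot 0.4 301 245 [0.536 0.257 0.096]
lid 0.86 269 158 [ 0.637 -0.226  0.092]
lid_loop 0.69 273 144 [ 0.625 -0.289  0.113]
trivet 0.56 275 220 [0.604 0.202 0.134]
lidded_can 0.59 217 245 [0.773 0.162 0.024]
squeeze_mustard 0.6 228 195 [ 0.769 -0.103  0.02 ]
twist_timer 0.8 342 196 [ 0.403 -0.096  0.021]
twist_timer 0.74 219 241 [0.767 0.156 0.031]
```

View pics/top0.png

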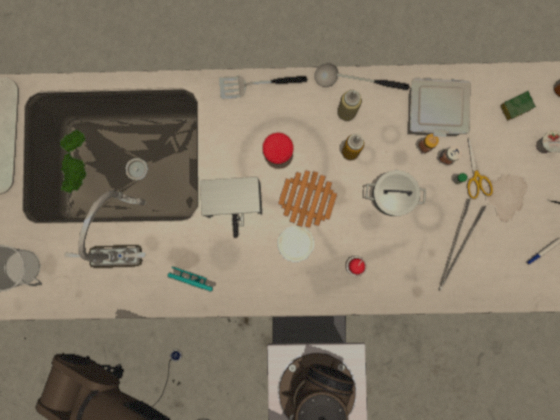

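View pics/side0.png

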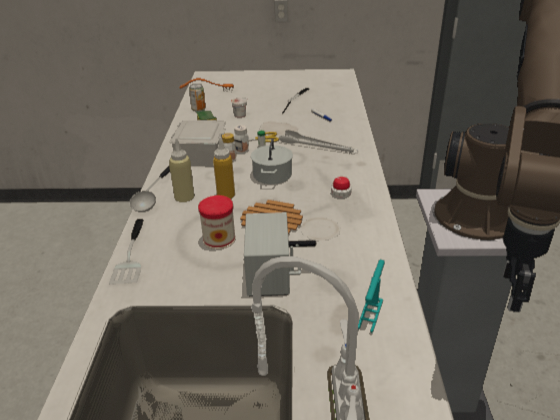

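The top picture shows two things that could be the lifter: the turquoise look-alike at (190,278), and the black grip sticking out of the shelf at (236,226). I choose the black one. The lid with its loop is on the pot at (398,192), and the trivet is at (307,199). The white disc at (295,243) is not the trivet. Next I'll take a close crop and measure.

Run:
```python
from h import *
s=snap('top');W=cloud(s);c=s['color'].astype(int)
def rect(m,n):
    p=W[m][:,:2]; r=cv2.minAreaRect((p*1000).astype(np.float32)); print(n,m.sum(),np.round(r[0],1),np.round(r[1],1),round(r[2],1),'med z',np.median(W[m][:,2]).round(4))
    q=p-p.mean(0);v=np.linalg.svd(q,full_matrices=False)[2][0];print('   axis deg',np.degrees(np.arctan2(v[1],v[0])).round(1),'mean',p.mean(0).round(4))
X,Y,Z=W[...,0],W[...,1],W[...,2]
rect((Z>.12)&(Z<.15)&(X>.5)&(X<.69)&(Y>.14)&(Y<.37),'riser')
dark=c.max(-1)<70
rect(dark&(Z>.07)&(Z<.12)&(X>.4)&(X<.58)&(Y>.2)&(Y<.32),'grip')
near=(X>.5)&(X<.75)&(Y>-.36)&(Y<-.14)
rect(near&(Z>.108)&(Z<.14),'loop')
rect(near&(Z>.072)&(Z<.09),'lid flange')
rect(near&(Z>.04)&(Z<.09),'pot')
tr=(X>.5)&(X<.73)&(Y>-.1)&(Y<.13)&(c[...,0]-c[...,2]>50)&(Z<.03)
rect(tr,'trivet'); print(cv2.minEnclosingCircle((W[tr][:,:2]*1000).astype(np.float32)),np.median(Z[tr]))
for n,a in (('can',(.75,.12)),('must',(.76,-.1)),('timer',(.4,-.13))):
    m=(np.hypot(X-a[0],Y-a[1])<.09)&(Z>.03);print(n,np.nanmin(W[m],0).round(3),np.nanmax(W[m],0).round(3))
print(telemetry.observe()['tool_rot'].round(3),telemetry.observe()['width'])
s2=snap('side')['color'];
a=cv2.resize(s['color'][170:250,190:440],None,fx=3.2,fy=3.2,interpolation=2);b=cv2.resize(s2[120:300,170:340],None,fx=1.8,fy=1.8)
b=np.pad(b,((0,0),(0,800-b.shape[1]),(0,0)));cv2.imwrite('pics/crop1.png',np.vstack([a,b])[:,:,::-1])
```

```text
riser 2071 [625.3 264.9] [110.7 181.3] 2.6 med z 0.134
   axis deg 92.5 mean [0.6252 0.2638]
grip 90 [538.3 251.8] [69.6 12.3] 2.6 med z 0.0961
   axis deg -177.1 mean [0.5379 0.2517]
loop 60 [ 632.4 -258. ] [77.7  7.1] 86.0 med z 0.1217
   axis deg -95.1 mean [ 0.6322 -0.2575]
lid flange 1505 [ 631.7 -259.1] [143.2 144. ] 25.2 med z 0.0788
   axis deg -168.4 mean [ 0.6316 -0.2593]
pot 1719 [ 631.2 -258.6] [143.6 177.5] 28.9 med z 0.0782
   axis deg -93.1 mean [ 0.6309 -0.258 ]
trivet 2040 [627.6  20.1] [181.3 192.2] 71.0 med z 0.0137
   axis deg -103.9 mean [0.6263 0.0208]
((628.1309814453125, 21.175186157226562), 98.1954574584961) 0.013676196801180374
can [0.681 0.065 0.033] [0.823 0.178 0.132]
must [ 0.75 -0.15  0.03] [ 0.806 -0.093  0.216]
timer [ 0.37 -0.16  0.03] [ 0.431 -0.102  0.065]
[[-0.971  0.24   0.   ]
 [ 0.24   0.971  0.   ]
 [-0.     0.    -1.   ]] 0.08536649857701233
```

View pics/crop1.png

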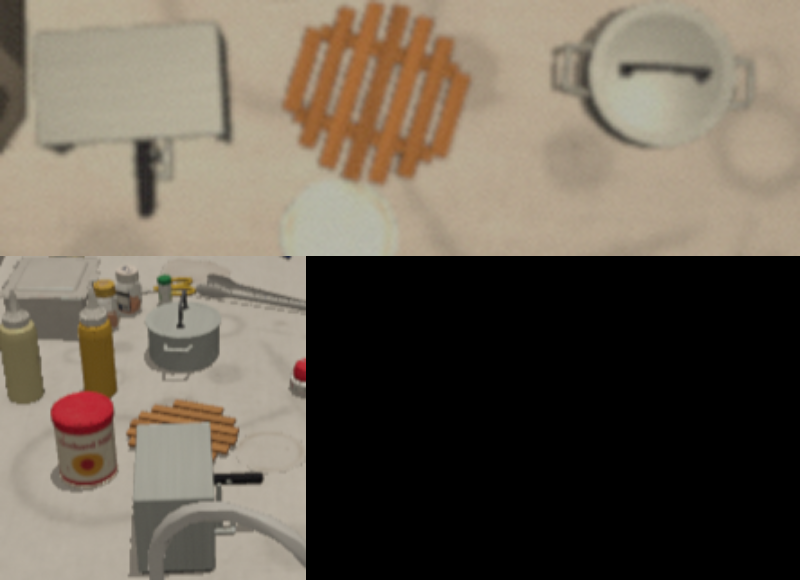

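The crop confirms it: the black-gripped lifter in the shelf mouth is the one to take, not the turquoise piece. Its grip points about +2.7° and the rear end is at x≈0.503. I'll go above the grip end.

Request:
carry_out(targets=[[0,0,0,-0.0154,-1],[0,0,0,-0.0154,-1],[0,0,0,-0.0154,-1],[-0.21,-0.22,0,0,-1],[-0.21,-0.22,0,0,-1],[-0.21,-0.22,0,0,-1],[-0.21,-0.22,0,0,-1],[-0.21,-0.22,0,0,-1],[-0.21,-0.22,0,0,-1],[-0.21,-0.22,0,0,-1],[-0.21,-0.22,0,0,-1],[-0.21,-0.22,0,0,-1],[-0.21,-0.22,0,0,-1],[-0.21,-0.22,0,0,-1],[-0.21,-0.22,0,0,-1],[-0.21,-0.22,0,0,-1],[-0.21,-0.22,0,0,-1],[0,0,0,0,-1],[0,0,0,0,-1],[0,0,0,0,-1]], grip_force=60)

```text
clock: 2.97
ee_pos: [0.4583, 0.3131, 0.2533]
tool_rot: [[-0.999, -0.047, -0.0], [-0.047, 0.999, 0.0], [0.0, 0.0, -1.0]]
ft_force: [-1.0, 0.9, 0.1]
width: 0.0857
finger_force: 0.0
```

Request:
carry_out(targets=[[-0.21,-0.217,0,0,-1],[-0.21,-0.217,0,0,-1],[-0.217,-0.217,0,0,-1],[0,0,0.3,0,-1],[0,0,0.3,0,-1],[0,0,0.2,0,-1],[0,0,0,0,-1],[0,0,0,0,-1]])

```text
clock: 3.63
ee_pos: [0.5246, 0.2518, 0.1731]
tool_rot: [[-0.999, -0.049, -0.002], [-0.049, 0.999, -0.0], [0.002, -0.0, -1.0]]
ft_force: [-0.5, 0.3, 0.1]
width: 0.085
finger_force: 0.0
```

Run:
```python
from h import *
a=snap('top')['color'][180:260,190:290];s=snap('side');b=s['color'][200:300,230:350]
i=np.hstack([cv2.resize(a,(380,304)),cv2.resize(b,(380,304))]);cv2.imwrite('pics/c2.png',i[:,:,::-1])
o=telemetry.observe();print(o['ee_pos'])
W=cloud(s);c=s['color'];X,Y,Z=np.moveaxis(W,-1,0)
m=(c.max(-1)<70)&(Z>.07)&(Z<.11)&(X>.4)&(X<.58)&(Y>.2)&(Y<.3);print(m.sum(),np.nanmin(W[m],0),np.nanmax(W[m],0))
```

```text
[0.52545706 0.25188819 0.17478651]
136 [0.49964659 0.24284531 0.08476666] [0.57007096 0.2609832  0.10349875]
```

View pics/c2.png

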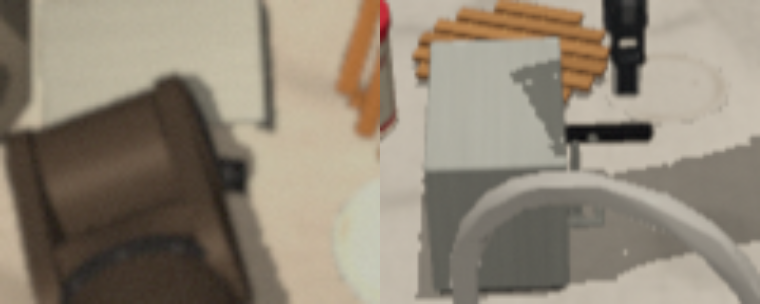

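The side view shows the finger above the rear half of the black grip at crop (627,75), with the grip spanning (567–652,132). I'll descend and pinch.

Request:
carry_out(targets=[[0,0,0.25,0,-1],[0,0,0.25,0,-1],[0,0,0.2,0,-1],[0,0,0.1,0,-1],[0,0,0,0,-1],[0,0,0,0,0.5],[0,0,0,0,1],[0,0,0,0,1],[0,0,0,0,1],[0,0,0,0,1],[0,0,0,0,1],[0,0,0,0,1],[0,0,0,0,1],[0,0,0,0,1]], grip_force=60)

```text
clock: 4.9
ee_pos: [0.5254, 0.2508, 0.0939]
tool_rot: [[-0.999, -0.047, 0.001], [-0.047, 0.999, -0.0], [-0.001, -0.0, -1.0]]
ft_force: [-1.0, -2.5, 5.6]
width: 0.0148
finger_force: 58.5
```

Request:
carry_out(targets=[[0.05,0,0,0,1],[0.1,0,0,0,1],[0.13,0,0,0,1],[0.13,0,0,0,1],[0.13,0,0,0,1],[0.13,0,0,0,1],[0.13,0,0,0,1],[0.13,0,0,0,1],[0.13,0,0,0,1],[0.13,0,0,0,1],[0.08,0,0,0,1],[0.03,0,0,0,1],[0,0,0,0,1],[0,0,0,0,1],[0,0,0,0,1]])

```text
clock: 6.15
ee_pos: [0.3948, 0.2447, 0.0938]
tool_rot: [[-0.999, -0.048, -0.001], [-0.048, 0.999, -0.0], [0.001, -0.0, -1.0]]
ft_force: [-5.3, -0.4, 16.1]
width: 0.015
finger_force: 60.7
```

Run:
```python
from h import *
s=snap('side');b=s['color'][180:300,250:410]
cv2.imwrite('pics/c3.png',cv2.resize(b,None,fx=4,fy=4)[:,:,::-1])
o=telemetry.observe();print(o['ee_pos'],o['width'],o['ft_force'])
W=cloud(s);c=s['color'];X,Y,Z=np.moveaxis(W,-1,0)
m=(c.max(-1)<70)&(Z>.075)&(Z<.11)&(X>.42)&(X<.56)&(Y>.22)&(Y<.28)
p=W[m];print(m.sum(),p.min(0),p.max(0),np.polyfit(p[:,0],p[:,2],1),np.polyfit(p[:,0],p[:,1],1))
```

```text
[0.39481828 0.24472488 0.09376149] 0.014870999249414521 [-4.94644865 -1.1850556  15.60757247]
187 [0.42176491 0.24295393 0.0855943 ] [0.51302221 0.26312981 0.10233141] [-0.0079727   0.10029555] [0.0405542  0.23329549]
```

View pics/c3.png

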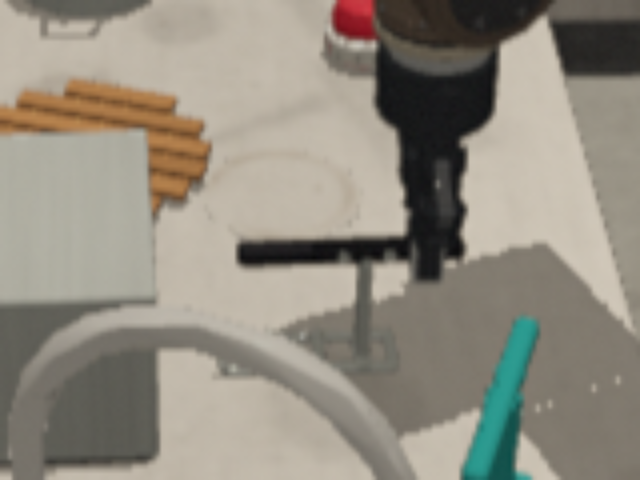

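The lifter is drawn clear of the shelf and stands on its fork. The grip runs from crop (240,252) to (460,245), and the tine tips are left of the shank near (225,365), clear of the shelf. I'll let go, then raise.

Request:
carry_out(targets=[[0,0,0,0,0.3],[0,0,0,0,-0.3],[0,0,0,0,-1],[0,0,0,0,-1],[0,0,0,0,-1],[0,0,0,0,-1],[0,0,0,0,-1],[0,0,0,0,-1],[0,0,-0.1,0,-1],[0,0,-0.25,0,-1],[0,0,-0.3,0,-1],[0,0,-0.3,0,-1],[0,0,0,0,-1],[0,0,0,0,-1]])

```text
clock: 7.37
ee_pos: [0.3957, 0.245, 0.1895]
tool_rot: [[-0.999, -0.048, 0.003], [-0.048, 0.999, 0.001], [-0.003, 0.001, -1.0]]
ft_force: [-0.7, -0.0, -0.4]
width: 0.0854
finger_force: 0.0
```

Run:
```python
from h import *
s=snap('side')
o=telemetry.observe();print(o['ee_pos'],o['width'],o['ft_force'])
W=cloud(s);c=s['color'];X,Y,Z=np.moveaxis(W,-1,0)
m=(c.max(-1)<70)&(Z>.075)&(Z<.115)&(X>.33)&(X<.56)&(Y>.22)&(Y<.28)
p=W[m];print(m.sum(),p.min(0),p.max(0),np.percentile(p[:,0],[1,99]),np.polyfit(p[:,0],p[:,2],1),np.polyfit(p[:,0],p[:,1],1))
for l in('lifter_grip','lifter_end'):
  for r in vision.tip_of('side',l)[:2]:
    u,v=r['at'][0]*560,r['at'][1]*420;print(l,r['score'],u,v,W[int(v),int(u)])
```

```text
[0.395259   0.24476808 0.1882879 ] 0.08516254167999786 [-0.26467104 -0.04417335 -0.85860527]
291 [0.36961402 0.23811476 0.08633071] [0.51561713 0.26048135 0.10275502] [0.37251984 0.5130669 ] [-0.00324279  0.09764002] [0.04464482 0.23075412]
lifter_grip 0.68 322.896 245.78400000000002 [0.4819058  0.25702376 0.09215829]
lifter_grip 0.58 373.128 288.582 [0.37230246 0.42871692 0.09898765]
lifter_end 0.81 380.8 267.41400000000004 [0.34582186 0.35355977 0.09845546]
lifter_end 0.58 352.688 239.82 [0.40338823 0.24303479 0.10035796]
```

Request:
carry_out(targets=[[-0.2,0,0,0,-1],[-0.25,0,0,0,-1],[-0.25,0,0,0,-1],[-0.13,0,0,0,-1],[0,0,0.2,0,-1],[0,0,0.3,0,-1],[0,0,0.3,0,-1],[0,0,0.13,0,-1],[0,0,0,0,-1],[0,0,0,0,0.5],[0,0,0,0,1],[0,0,0,0,1],[0,0,0,0,1],[0,0,0,0,1],[0,0,0,0,1],[0,0,0,0,1],[0,0,0,0,1],[0,0,0,0,1]], grip_force=90)

```text
clock: 9.02
ee_pos: [0.4785, 0.2487, 0.0962]
tool_rot: [[-0.999, -0.047, 0.001], [-0.047, 0.999, 0.0], [-0.001, 0.0, -1.0]]
ft_force: [-0.4, -1.7, 7.3]
width: 0.0141
finger_force: 88.0
```

Request:
carry_out(targets=[[0,0,-0.1,0,1],[0,0,-0.2,0,1],[0,0,-0.3,0,1],[0,0,-0.3,0,1],[0,0,-0.3,0,1],[0,0,-0.2,0,1],[0,0,-0.1,0,1],[0,0,0,0.01,1],[0,0,0,0.01,1],[0,0,0,0,1],[0,0,0,0,1]])

```text
clock: 9.93
ee_pos: [0.478, 0.2487, 0.245]
tool_rot: [[-0.997, 0.076, -0.001], [0.076, 0.997, -0.0], [0.001, -0.0, -1.0]]
ft_force: [-0.2, -0.6, -2.0]
width: 0.0142
finger_force: 88.2
```

Request:
carry_out(targets=[[-0.02,-0.1,0,0,1],[-0.03,-0.2,0,0,1],[-0.04,-0.27,0,0,1],[-0.05,-0.3,0,0,1],[-0.05,-0.3,0,0,1],[-0.05,-0.3,0,0,1],[-0.05,-0.3,0,0,1],[-0.05,-0.3,0,0,1],[-0.05,-0.3,0,0,1],[-0.05,-0.3,0,0,1],[-0.05,-0.3,0,0,1],[-0.05,-0.3,0,0,1],[-0.05,-0.3,0,0,1],[-0.05,-0.3,0,0,1],[-0.05,-0.3,0,0,1],[-0.05,-0.3,0,0,1],[-0.05,-0.3,0,0,1],[-0.04,-0.17,0,0,1],[0,0,0,0,1],[0,0,0,0,1]])

```text
clock: 11.6
ee_pos: [0.522, -0.2508, 0.2447]
tool_rot: [[-0.997, 0.079, -0.001], [0.079, 0.997, 0.001], [0.001, 0.001, -1.0]]
ft_force: [0.4, -0.2, -1.2]
width: 0.0141
finger_force: 88.3
```

Run:
```python
from h import *
s=snap('top');s2=snap('side')
a=cv2.resize(s['color'][160:260,330:440],(400,364));b=cv2.resize(s2['color'][90:200,220:340],(400,364))
cv2.imwrite('pics/c4.png',np.hstack([a,b])[:,:,::-1])
o=telemetry.observe();print(o['ee_pos'],o['width'],o['ft_force'],o['tool_rot'].round(4) if hasattr(o['tool_rot'],'round') else o['tool_rot'])
```

```text
[ 0.52214184 -0.24941144  0.24503806] 0.01381625113117606 [ 0.14558629  0.28483677 -1.51458599] [[-9.97e-01  7.73e-02 -7.00e-04]
 [ 7.73e-02  9.97e-01  7.00e-04]
 [ 7.00e-04  7.00e-04 -1.00e+00]]
```

View pics/c4.png

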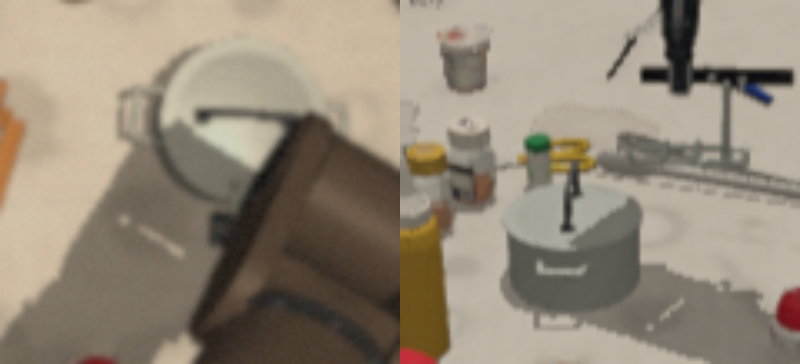

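In the side crop the lifter hangs level, grip at (640–790,75) and fork at (615–745,155). The pot's loop stands at (570,195). I'll check the lifter's actual height and yaw before lowering.

Run:
```python
from h import *
s=snap('side');W=cloud(s);c=s['color'];X,Y,Z=np.moveaxis(W,-1,0)
m=(c.max(-1)<70)&(Z>.22)&(Z<.26)&(X>.37)&(X<.6)&(Y>-.29)&(Y<-.21)
a=(np.abs(X-.522)>.018)
p=W[m&a];print(m.sum(),p.min(0),p.max(0),np.median(p,0),np.polyfit(p[:,0],p[:,2],1),np.polyfit(p[:,0],p[:,1],1))
m=(Z>.13)&(Z<.175)&(X>.43)&(X<.6)&(Y>-.29)&(Y<-.2);p=W[m];print(m.sum(),p.min(0),p.max(0),np.median(p,0))
m=(c.max(-1)<80)&(Z>.09)&(Z<.14)&(X>.58)&(X<.69)&(Y>-.32)&(Y<-.2);p=W[m];print('loop',m.sum(),p.min(0),p.max(0))
q=p[p[:,2]>.115];print(q.mean(0),np.polyfit(q[:,1],q[:,0],1))
```

```text
182 [ 0.41357672 -0.25587426  0.23613326] [ 0.55840114 -0.22776312  0.25105897] [ 0.46801674 -0.23974276  0.24530507] [-0.01556649  0.25198917] [-0.08393491 -0.2002569 ]
206 [ 0.45225175 -0.27325638  0.14835047] [ 0.57249901 -0.218289    0.17430676] [ 0.506407   -0.2364766   0.15701309]
loop 34 [ 0.62532554 -0.31282421  0.0906437 ] [ 0.63731354 -0.21832964  0.12956071]
[ 0.63093991 -0.25128153  0.1231775 ] [0.09743755 0.65542417]
```

Request:
carry_out(targets=[[0,0,0.1,0,1],[0,0,0.15,0,1],[0,0,0.15,0,1],[0,0,0.1,0,1],[0,0,0.07,0,1],[0,0,0,0,1],[0,0,0,0,1]])

```text
clock: 12.33
ee_pos: [0.5226, -0.25, 0.1882]
tool_rot: [[-0.997, 0.078, -0.0], [0.078, 0.997, 0.0], [0.0, 0.0, -1.0]]
ft_force: [0.5, -0.5, -0.5]
width: 0.0142
finger_force: 88.2
```

Request:
carry_out(targets=[[-0.05,0,0,0,1],[-0.1,0,0,0,1],[-0.15,0,0,0,1],[-0.15,0,0,0,1],[-0.15,0,0,0,1],[-0.15,0,0,0,1],[-0.15,0,0,0,1],[-0.1,0,0,0,1],[-0.05,0,0,0,1],[-0.05,0,0,0,1],[0,0,0,0,1],[0,0,0,0,1],[0,0,0,0,1]])

```text
clock: 13.42
ee_pos: [0.6318, -0.2588, 0.1884]
tool_rot: [[-0.997, 0.078, -0.0], [0.078, 0.997, 0.0], [0.0, 0.0, -1.0]]
ft_force: [-0.7, 0.0, -1.4]
width: 0.0145
finger_force: 88.2
```

Run:
```python
from h import *
s2=snap('side')
cv2.imwrite('pics/c5.png',cv2.resize(s2['color'][90:200,220:340],None,fx=5,fy=5,interpolation=2)[:,:,::-1])
o=telemetry.observe();print(o['ee_pos'],o['width'],o['ft_force'])
```

```text
[ 0.63178148 -0.25882535  0.18843691] 0.014343416839337752 [-0.23488976  1.05291621 -1.18553923]
```

View pics/c5.png

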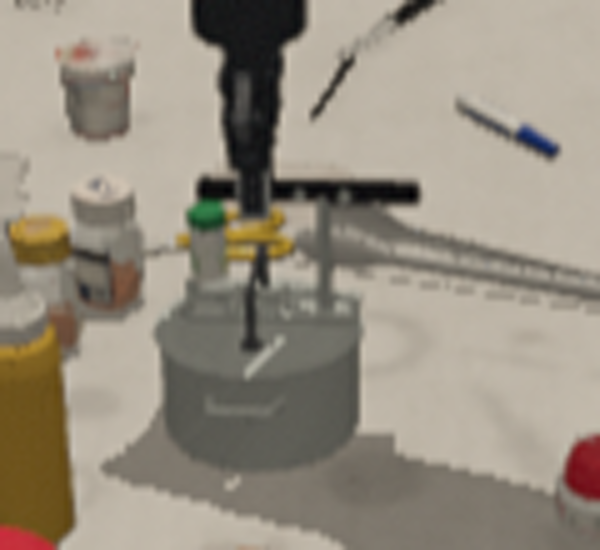

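The fork is through the loop. The loop at (255,285) sits between the cross bars and there was no contact force. I'll lift slowly.

Request:
carry_out(targets=[[0,0,-0.05,0,1],[0,0,-0.05,0,1],[0,0,-0.04,0,1],[0,0,-0.03,0,1],[0,0,-0.03,0,1],[0,0,-0.03,0,1],[0,0,-0.05,0,1],[0,0,-0.08,0,1],[0,0,-0.1,0,1],[0,0,-0.1,0,1],[0,0,-0.1,0,1],[0,0,-0.1,0,1],[0,0,-0.08,0,1],[0,0,-0.04,0,1],[0,0,0,0,1],[0,0,0,0,1],[0,0,0,0,1],[0,0,0,0,1]], grip_force=110)

```text
clock: 14.97
ee_pos: [0.632, -0.2587, 0.2756]
tool_rot: [[-0.997, 0.078, -0.001], [0.078, 0.997, 0.001], [0.001, 0.001, -1.0]]
ft_force: [-0.9, -0.4, -4.4]
width: 0.0138
finger_force: 111.0
```

Run:
```python
from h import *
s=snap('side');s2=snap('top')
cv2.imwrite('pics/c6.png',np.hstack([cv2.resize(s['color'][80:190,220:340],(400,366)),cv2.resize(s2['color'][140:240,340:450],(400,366))])[:,:,::-1])
o=telemetry.observe();print(o['ee_pos'],o['width'],o['ft_force'],o['torque'])
for n,t in(('s',s),('t',s2)):
    W=cloud(t);X,Y,Z=np.moveaxis(W,-1,0)
    m=(Z>.125)&(Z<.16)&(X>.54)&(X<.72)&(Y>-.35)&(Y<-.17);p=W[m]
    A=np.c_[p[:,:2],np.ones(len(p))];k=np.linalg.lstsq(A,p[:,2],rcond=None)[0]
    print(n,len(p),p.min(0),p.max(0),np.median(p,0),k)
```

```text
[ 0.632054   -0.25878345  0.27575269] 0.01382737413935584 [-0.13522952  0.04264082 -6.16453336] [ 0.05292341 -0.08537209 -0.11265293]
s 565 [ 0.54925488 -0.34095198  0.14021767] [ 0.69122281 -0.19534803  0.15776859] [ 0.61966586 -0.25035968  0.15031514] [-0.01639343 -0.00769672  0.15840119]
t 303 [ 0.56713736 -0.33974483  0.13771424] [ 0.69207628 -0.195051    0.15842666] [ 0.6336504  -0.21395126  0.14658881] [-0.00764602  0.02076266  0.15574771]
```

View pics/c6.png

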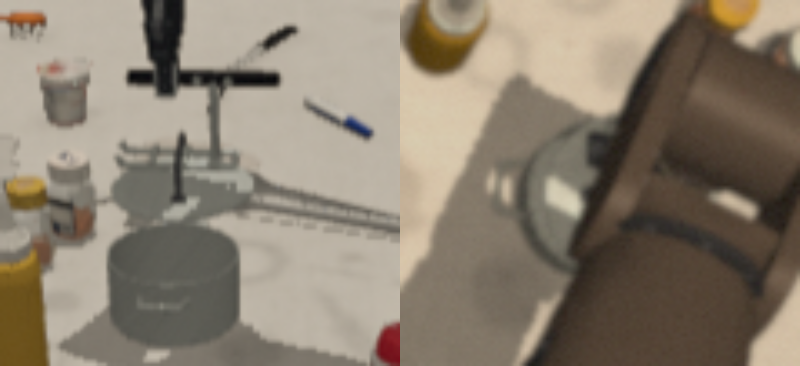

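The lid hangs level and free of the pot at crop (185,190). I'll carry it to above the trivet with smooth acceleration.

Request:
carry_out(targets=[[0,0.02,0,0,1],[0,0.04,0,0,1],[0,0.07,0,0,1],[0.01,0.1,0,0,1],[0.01,0.13,0,0,1],[0.01,0.16,0,0,1],[0.015,0.18,0,0,1],[0.015,0.2,0,0,1],[0.015,0.22,0,0,1],[0.015,0.22,0,0,1],[0.015,0.22,0,0,1],[0.015,0.22,0,0,1],[0.015,0.22,0,0,1],[0.01,0.2,0,0,1],[0.01,0.18,0,0,1],[0.01,0.16,0,0,1],[0,0.13,0,0,1],[0,0.1,0,0,1],[0,0.06,0,0,1],[0,0.04,0,0,1]])

```text
clock: 16.73
ee_pos: [0.6381, 0.0295, 0.2763]
tool_rot: [[-0.997, 0.077, 0.0], [0.077, 0.997, 0.0], [-0.0, 0.0, -1.0]]
ft_force: [0.8, -0.0, -4.5]
width: 0.0136
finger_force: 111.0
```

Request:
carry_out(targets=[[0,0.01,0,0,1],[0,0,0,0,1],[0,0,0,0,1],[0,0,0,0,1],[0,0,0,0,1],[0,0,0,0,1]])

```text
clock: 17.23
ee_pos: [0.6382, 0.0292, 0.2763]
tool_rot: [[-0.997, 0.079, 0.0], [0.079, 0.997, 0.0], [-0.0, 0.0, -1.0]]
ft_force: [0.9, -0.6, -5.5]
width: 0.014
finger_force: 111.0
```

```bash
cat > lid.py <<'E'
from h import *
import sys
zt=float(sys.argv[1])
s=snap('side');s2=snap('top')
cv2.imwrite('pics/%s.png'%sys.argv[2],np.hstack([cv2.resize(s['color'][110:270,200:360],(400,400)),cv2.resize(s2['color'][140:260,250:370],(400,400))])[:,:,::-1])
o=telemetry.observe();print(o['clock'],o['ee_pos'],o['width'],o['ft_force'])
for n,t in(('s',s),('t',s2)):
    W=cloud(t);X,Y,Z=np.moveaxis(W,-1,0)
    c=t['color'].astype(int)
    m=(abs(Z-zt)<.012)&(np.hypot(X-.63,Y-.02)<.11)&(c[...,0]-c[...,2]<40)&(c.max(-1)>60);p=W[m]
    print(n,len(p),np.percentile(p,1,0).round(4),np.percentile(p,99,0).round(4),cv2.minEnclosingCircle((p[:,:2]*1000).astype(np.float32)))
E
python3 lid.py .148 c7
```

```text
17.3333 [0.63818335 0.02935901 0.27630118] 0.013709867172584553 [-0.57096302 -0.86386962 -5.0959106 ]
s 803 [ 0.5593 -0.0375  0.1454] [0.6946 0.0898 0.1564] ((627.8624877929688, 18.80424690246582), 76.54224395751953)
t 97 [ 0.6155 -0.0294  0.1395] [0.6462 0.0803 0.1567] ((631.9384765625, 25.438148498535156), 56.71748352050781)
```

View pics/c7.png

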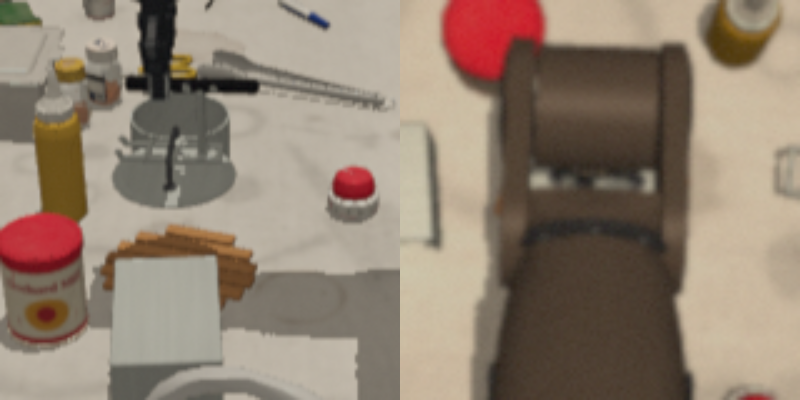

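The lid hangs level, and the side fit puts its centre at (0.628,0.019), about 2 mm from the trivet's centre. I'll lower it, slowly at the end.

Request:
carry_out(targets=[[0,0,0.03,0,1],[0,0,0.07,0,1],[0,0,0.1,0,1],[0,0,0.12,0,1],[0,0,0.12,0,1],[0,0,0.12,0,1],[0,0,0.12,0,1],[0,0,0.1,0,1],[0,0,0.08,0,1],[0,0,0.06,0,1],[0,0,0.05,0,1],[0,0,0.05,0,1],[0,0,0.04,0,1],[0,0,0.04,0,1],[0,0,0.04,0,1],[0,0,0.03,0,1],[0,0,0.03,0,1],[0,0,0.03,0,1],[0,0,0.03,0,1],[0,0,0.03,0,1]])

```text
clock: 19.0
ee_pos: [0.6384, 0.0296, 0.1474]
tool_rot: [[-0.997, 0.078, 0.001], [0.078, 0.997, 0.0], [-0.001, 0.0, -1.0]]
ft_force: [-0.4, -0.6, -2.1]
width: 0.0138
finger_force: 111.5
```

Request:
carry_out(targets=[[0,0,0.04,0,1],[0,0,0.04,0,1],[0,0,0.04,0,1],[0,0,0,0,1],[0,0,0,0,1],[0,0,0,0,1]])

```text
clock: 19.5
ee_pos: [0.6383, 0.0296, 0.1354]
tool_rot: [[-0.997, 0.078, 0.0], [0.078, 0.997, 0.0], [-0.0, 0.0, -1.0]]
ft_force: [-0.0, -0.4, -2.2]
width: 0.0139
finger_force: 111.5
```

```bash
python3 lid.py .026 c8
```

```text
19.6 [0.63829126 0.02962519 0.13552227] 0.01414814152679222 [ 0.05702902 -0.33519087 -0.88711857]
s 294 [ 0.5452 -0.0635  0.0145] [0.703  0.0655 0.0342] ((618.1031494140625, 15.504669189453125), 92.07793426513672)
t 4 [0.6099 0.0771 0.0156] [0.6877 0.1176 0.0196] ((648.34130859375, 97.51686096191406), 44.41239929199219)
```

View pics/c8.png

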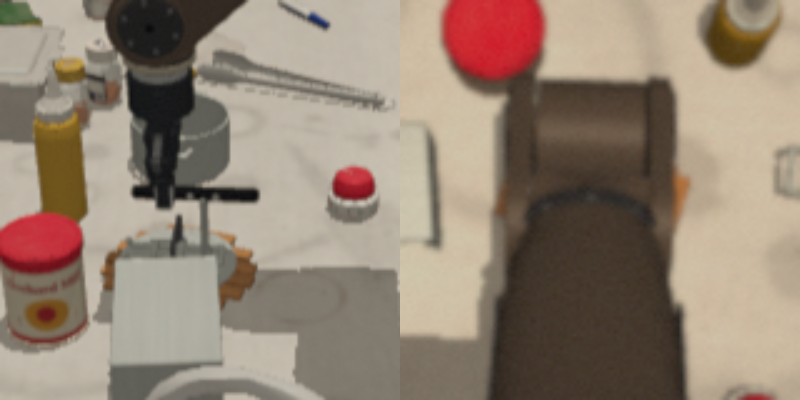

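The lid rests on the trivet, and the wrist load has dropped to the lifter's weight alone. I'll draw the fork straight out.

Request:
carry_out(targets=[[0.03,0,0,0,1],[0.06,0,0,0,1],[0.1,0,0,0,1],[0.13,0,0,0,1],[0.15,0,0,0,1],[0.15,0,0,0,1],[0.15,0,0,0,1],[0.15,0,0,0,1],[0.15,0,0,0,1],[0.15,0,0,0,1],[0.13,0,0,0,1],[0.1,0,0,0,1],[0.08,0,0,0,1],[0.05,0,0,0,1],[0.02,0,0,0,1],[0,0,0,0,1],[0,0,0,0,1],[0,0,0,0,1]])

```text
clock: 21.1
ee_pos: [0.4792, 0.0421, 0.1353]
tool_rot: [[-0.997, 0.078, 0.0], [0.078, 0.997, 0.0], [-0.0, 0.0, -1.0]]
ft_force: [-0.2, -0.1, -2.1]
width: 0.0141
finger_force: 111.5
```

Request:
carry_out(targets=[[0.01,0.1,-0.05,0,1],[0.02,0.2,-0.05,0,1],[0.02,0.2,0,0,1],[0.02,0.2,0,0,1],[0.02,0.2,0,0,1],[0.02,0.2,0,0,1],[0.02,0.2,0,0,1],[0.02,0.2,0,0,1],[0.02,0.2,0,0,1],[0.02,0.2,0,0,1],[0.01,0.1,0,0,1],[0,0,0,0,1],[0,0,0,0,1]])

```text
clock: 22.18
ee_pos: [0.4741, 0.2433, 0.1453]
tool_rot: [[-0.997, 0.077, -0.0], [0.077, 0.997, -0.0], [0.0, -0.0, -1.0]]
ft_force: [0.8, -0.3, -3.0]
width: 0.0136
finger_force: 111.5
```

Run:
```python
from h import *
o=telemetry.observe();print(o['clock'],o['ee_pos'],o['ft_force'])
s=snap('top');W=cloud(s);X,Y,Z=np.moveaxis(W,-1,0);c=s['color'].astype(int)
m=(np.hypot(X-.63,Y-.02)<.12)&(c[...,0]-c[...,2]<30)&(Z>.022)&(Z<.045);p=W[m]
print(m.sum(),np.percentile(p,1,0),np.percentile(p,99,0),np.median(p[:,2]),cv2.minAreaRect((p[:,:2]*1000).astype(np.float32)),
np.linalg.lstsq(np.c_[p[:,:2],np.ones(len(p))],p[:,2],rcond=None)[0])
m=(np.hypot(X-.63,Y-.02)<.07)&(Z>.055)&(Z<.09);print('loop',m.sum(),W[m].mean(0))
s=snap('side');W=cloud(s);c=s['color'];X,Y,Z=np.moveaxis(W,-1,0)
m=(Z>.025)&(Z<.065)&(X>.4)&(X<.555)&(Y>.2)&(Y<.29);p=W[m]
print('fork',len(p),np.percentile(p,2,0),np.percentile(p,98,0))
```

```text
22.1833 [0.47409071 0.24332795 0.1452884 ] [ 0.81751228 -0.29395058 -2.9739685 ]
1029 [ 0.56074748 -0.03724263  0.02213307] [0.68974997 0.08494801 0.03662038] 0.027156389274525905 ((626.8948364257812, 22.51207733154297), (132.83668518066406, 139.02452087402344), 72.96543884277344) [0.00381187 0.00016314 0.02515029]
loop 53 [0.62603558 0.02233322 0.06921581]
fork 341 [0.40538151 0.22179708 0.05109817] [0.5227249  0.26729623 0.06322013]
```

The lid is flat and within 2 mm of the trivet's centre. Now I'll stand the lifter on the counter.

Request:
carry_out(targets=[[0,0,0.1,0,1],[0,0,0.12,0,1],[0,0,0.1,0,1],[0,0,0.06,0,1],[0,0,0.04,0,1],[0,0,0.03,0,1],[0,0,0.02,0,1],[0,0,0.015,0,1],[0,0,0,0,1],[0,0,0,0,1],[0,0,0,0,1]])

```text
clock: 23.2
ee_pos: [0.4745, 0.2431, 0.0971]
tool_rot: [[-0.997, 0.078, 0.001], [0.078, 0.997, 0.0], [-0.001, 0.0, -1.0]]
ft_force: [1.1, -0.4, -2.2]
width: 0.0136
finger_force: 111.5
```

Still hanging just above the counter; I'll lower in 1 mm steps until contact.

Request:
carry_out(targets=[[0,0,0.01,0,1],[0,0,0.01,0,1],[0,0,0,0,1],[0,0,0,0,1]])

```text
clock: 23.53
ee_pos: [0.4747, 0.2431, 0.0961]
tool_rot: [[-0.997, 0.078, 0.002], [0.078, 0.997, 0.001], [-0.002, 0.001, -1.0]]
ft_force: [-2.1, -2.4, 14.5]
width: 0.0138
finger_force: 114.0
```

Contact. I'll release and retreat upward.

Request:
carry_out(targets=[[0,0,-0.008,0,1],[0,0,0,0,0.3],[0,0,0,0,-0.3],[0,0,0,0,-1],[0,0,0,0,-1],[0,0,0,0,-1],[0,0,0,0,-1],[0,0,0,0,-1],[0,0,0,0,-1],[0,0,-0.1,0,-1],[0,0,-0.25,0,-1],[0,0,-0.3,0,-1],[0,0,-0.3,0,-1],[0,0,-0.3,0,-1],[0,0,0,0,-1],[0,0,0,0,-1],[0,0,0,0,-1],[0,0,0,0,-1]])

```text
clock: 25.03
ee_pos: [0.4739, 0.2429, 0.2198]
tool_rot: [[-0.997, 0.078, -0.002], [0.078, 0.997, -0.0], [0.001, -0.001, -1.0]]
ft_force: [-0.2, -0.0, -0.5]
width: 0.0856
finger_force: 0.0
```

Run:
```python
from h import *
o=telemetry.observe();print(o['clock'],o['ee_pos'],o['ft_force'],o['width'])
s=snap('side','end');W=cloud(s);c=s['color'];X,Y,Z=np.moveaxis(W,-1,0)
cv2.imwrite('pics/c9.png',cv2.resize(s['color'][150:300,200:400],None,fx=4,fy=4)[:,:,::-1])
m=(c.max(-1)<70)&(Z>.07)&(Z<.12)&(X>.33)&(X<.56)&(Y>.2)&(Y<.28);p=W[m]
print(m.sum(),p.min(0),p.max(0),np.polyfit(p[:,0],p[:,2],1))
```

```text
25.0333 [0.47389987 0.24288495 0.21982606] [-0.16094488 -0.01729573 -0.4965115 ] 0.08562598327779822
292 [0.3649906  0.23689125 0.08523578] [0.51020205 0.26170174 0.10360773] [0.00181889 0.09551528]
```

View pics/c9.png

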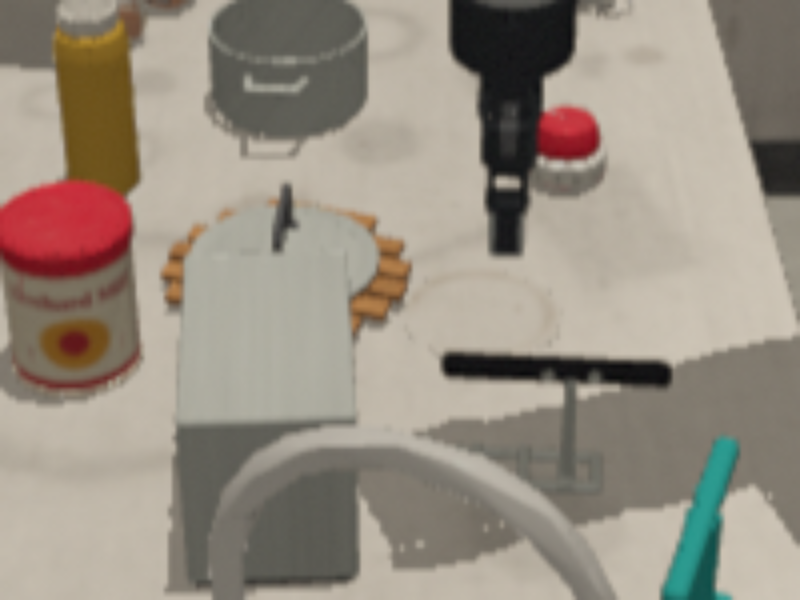

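The lifter stands upright and released at (555,370), the lid lies on the trivet at (285,240), and the gripper is clear of everything.

```bash
python3 -c "
from h import *
print(workorder.sign_off())"
```

```text
the job is handed in; nothing more can be done
None
```

The job is handed in with no verdict returned: by my last measurements the lid lies flat on the trivet, about 2 mm off centre, and the lifter stands upright and released on the counter, with the gripper clear of everything.

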